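# Strip a worn bench pin off its bayonet stud

### The job

Take the wooden bench pin off its stud at the jeweller's bench: first the wing nut, which you turn until its slot lines up with the cross pin of the stud so that it lifts off, then the washer, then the bench pin, one at a time in that order. Put the nut and the washer in the steel tray and lay the bench pin flat, same face up, on the cork mat with its middle well on the mat. Leave the jar, the graver and the wax ring where they are.

Things in the scene. Friction and masses are not known exactly. Their poses are not given: they have to be found in the camera images.
- mount: Dark steel plate fixed to the bench, 150 x 36 x 15 mm (x from -105 to +45 mm), carrying the upright steel stud. Origin: on the stud's axis at bench level, z up. Stud: a round shank 20 mm in diameter from z = 15 to 40 mm, then a neck 9 mm in diameter up to z = 64 mm. It stands at a different place and yaw each time and cannot move.
- cross_pin (a point): Horizontal steel cross pin through the stud's neck, near its top: 20 mm long, 5 mm wide, 6 mm high, along the mount's (and this point's) y axis. Point: its centre, on the stud's axis, 59 mm above the bench.
- nut_mid (a point): Brass bayonet wing nut, 100 g, loose on the stud's neck, lying on the washer; no thread. Point: on its axis, 13 mm above its underside. Body 37 x 26 x 12 mm (x, y, z); at each x end an upright flat wing, 5.5 mm thick, 16 mm wide (y), from 2 to 26 mm above the underside; 48 mm over the wings' outer faces. x axis: wing to wing. z up. The wings end 4 mm above the stud's top.
- nut_slot (a point): Middle of the nut's through slot at its upper face, 12 mm above the underside; slot 23 mm along the nut's x by 12 mm along y. The cross pin holds the nut down (2 mm of play) until the nut's x axis lies along the cross pin (either way round, within about 0.25 rad); then it lifts straight off; forcing it up unturned does not count. At the start it is 0.75 to 1.45 rad away; it turns freely either way.
- washer_mid (a point): Thick plain steel washer round the stud, lying on the bench pin: 44 mm outside, 24 mm bore, 9 mm thick. Point: on its axis, half-way up; its underside is 33 mm above the bench at the start. Its bore clears the stud's shank and cross pin by 2 mm a side: lift it straight up.
- bench_pin_mid (a point): Wooden bench pin lying flat on the mount's plate: a board 135 mm long (x), 50 mm wide (y), 18 mm thick, with a V notch (two prongs) in its -x end. Point: mid width, 9 mm above the underside, in the solid part between notch and hole; board from -69 to +66 mm along x of it, the notch from -69 to -24 mm. z up. At the start its underside is 15 mm above the bench; it overhangs the plate 7 mm on each long side.
- bench_pin_hole (a point): Centre of the bench pin's 24 mm through hole, at its upper face, 36 mm along the board's +x from bench_pin_mid; the stud stands in it with 2 mm of play a side. Lift the board level and straight up by 55 mm to clear the stud.
- tray: Open steel tray fixed to the bench, 130 (x) x 180 (y) mm, walls 4 mm thick and 22 mm high, floor 4 mm thick. Origin: centre of its underside, z up. It may stand left or right of the mount, the cork mat on the other side.
- mat: Cork mat fixed to the bench, 170 (x) x 120 (y) x 4 mm. Origin: centre of its underside, z up.
- jar: Small amber glass jar, 44 mm across, 55 mm tall; bystander. Origin: centre of its underside.
- graver_grip (a point): Graver with a dark wooden handle and steel shaft, 170 mm long, lying on the bench; bystander. Point: on its handle.
- wax_ring: Small wax ring with a sprue, 28 x 45 mm, 6 mm high, lying on the bench; bystander. Origin: centre of the ring, on the bench.
There are look-alikes about, which are no part of the job. Of the things that look like the part that bears bench_pin_mid, the largest one is meant.

How it is judged:
By the outcome, as a careful person would: the job done as asked, in the order asked, and still so for the second after the job is handed in, with the robot touching nothing.
It also fails if it takes over 72 s, if anything falls off the work surface, if the arm or the gripper's body presses on something with over 40 N, if the wrist force passes 120 N, or if a joint passes its speed limit or range.

### The arm

A 7-joint arm with a two-finger parallel gripper is mounted at the origin on the work surface. World frame = base frame: x ahead of the robot, y to its left, z up, the work surface at z = 0. Lengths are in m, angles in rad, forces in N, time in s.
With the tool pointing down it reaches from about 0.4 to 0.875 m from the base axis. Payload 19.3 kg.
Tool frame: the origin (TCP) lies midway between the tips of the shut fingers; the grasp point (between the pads) lies 19 mm behind it; z points along the fingers, y is the line along which they close (so a half turn about z gives the same grasp; the last joint's range is limited). The gripper opens to 85 mm and grips with 20 to 120 N. Pads are 22 mm wide; open, the fingers measure 114 mm over their backs; the gripper's body (76 mm by 85 mm) begins 54 mm behind the grasp point. The pads swing forward as they close: fully open they stand 13 mm farther back than shut.
Start: joints at [-1.37, 0.521, -0.036, 1.599, 0.021, 1.021, -0.113], TCP at [0.167, 0.602, 0.191] pointing down, gripper open.
Joint ranges: [-2.91, 2.91], [-0.3, 2.13], [-1.5, 1.42], [0.17, 2.43], [-1.26, 4.41], [0.16, 1.93], [-2.52, 2.52]. Speed limits (rad/s): [1.89, 1.89, 2.39, 2.39, 3.01, 3.01, 3.01].

### API

Orientations are given as [roll, pitch, yaw] about the fixed x, y, z axes, in that order (R = Rz(yaw) Ry(pitch) Rx(roll)).
In Python, from workcell import telemetry, grab_frame, calibration, bot, outline_of, landmark_of gives the robot as it stands. The module is installed in compiled form; this text tells all that it offers.
- The arm moves only by the shell command python3 -m inch 'ROWS' [FORCE]. ROWS is JSON, a list of rows, each a list of 7 numbers: the shift along the tool's x, y, z in m, then the turn, a rotation vector about the tool's x, y, z in rad, then the closure, from 0 (fully open) to 1 (shut). A call has 1 to 5 rows; each row shifts and turns the commanded pose from where the row before left it, along the tool's axes as they then stand; what a row does not reach is not made up. A row lasts 1/10 s, in which the tool goes at most 50 mm and 8.59 degrees, less where a joint would pass 70% of its speed; a pose out of reach is approached as far as the arm can. A call is refused whole if a number of a shift passes 0.05 or a number of a turn 0.15, either way. A call with a gripper value outside its range is refused whole. The fingers move at their own pace and stop on an object; FORCE is the grip in N (left out, the last holds). Time passes only in rows, so rows that do not move let the fingers close. It gives the time, the measured TCP pose, the force, the opening and the grip force at its end, in the units of the state.
- telemetry.observe(): the state, without advancing time (a new reading comes with each control period).
- grab_frame(name): name is "side" or "top"; returns the picture (400x640x3 uint8, red, green, blue); there is no depth.
- calibration(name): a dict with "fovy" (degrees; the focal length in pixels is half the picture's height over the tangent of half this angle, whatever the lens; pixels are square), "cx", "cy" (the principal point, pixels), "pose" (4x4, takes a point from camera to world coordinates). Camera axes: x right, y down, z forward; pixel columns grow to the right and rows downward; lengths in m; the calibration is good to about 2 mm. A picture is of the moment at which its call begins. calibration takes no time and is no camera call.
- bot.job_done(): hands the job in; it is judged then, once.
Trained networks look in the newest picture that a camera, given by its name, has taken for a name from the list of things; names that differ only in an ending like _2 or _b are one class to them, and where a whole thing is asked for, a point or a joint stands for the part that bears it (a point fixed in the world has none). Each returns a list of dicts, best first, with "score" (0 to 1); they miss things now and then, are a little off and sometimes report something else, mostly with a low value. They report only what shows in the picture. A call takes as long as a camera call. They do not tell look-alikes from the thing itself.
- outline_of(label, camera): "region" (400x640 bool, what is visible of it) and "rect" ([left, top, right, bottom] in pixels, round what is visible of it).
- landmark_of(label, camera): "xy" ([column, row] in pixels: a listed point, or the origin of a listed thing).
The state is a dict: "clock": time; "qpos": joint angles; "qd": joint speeds; "joint_efforts": joint torques, N m; "position": TCP position; "tool_rot": TCP orientation; "force": force on the tool from outside, world axes, zero at the start; "moment": the same for the moment, N m; "grip_width": finger opening in m; "finger_force": force on a finger pad.
Only numpy, scipy, OpenCV 4.12 (cv2) and the standard library are available. Lean on these libraries where they do the work, as an engineer would, in place of code of your own. Each camera call takes 0.05 s, during which the arm holds its last target. There are 200 camera calls.

## Working session

There is one attempt and no reset: what is moved stays moved. The work goes in short steps, Python scripts to look and compute and a shell command to move; the robot and the scene stay as the last step left them, time stands still between calls to the robot, and variables do not carry over. Pictures are saved under pics/ and viewed, at most 10 in all, crops included, and the job is handed in when it is done.

```bash
mkdir -p pics; cat > h.py <<'E'
import numpy as np, cv2
from workcell import telemetry, grab_frame, calibration, bot, outline_of, landmark_of
from scipy.spatial.transform import Rotation as R
def cam(n):
    c=calibration(n); f=200/np.tan(np.radians(c['fovy'])/2); return f,c['cx'],c['cy'],np.array(c['pose'])
def ray(n,xy):
    f,cx,cy,T=cam(n); d=T[:3,:3]@np.array([(xy[0]-cx)/f,(xy[1]-cy)/f,1]); return T[:3,3],d/np.linalg.norm(d)
def onz(n,xy,z):
    o,d=ray(n,xy); return o+d*(z-o[2])/d[2]
def tri(a,b):
    (o1,d1),(o2,d2)=ray('top',a),ray('side',b)
    s=np.linalg.lstsq(np.c_[d1,-d2],o2-o1,rcond=None)[0]
    p,q=o1+s[0]*d1,o2+s[1]*d2; return (p+q)/2,np.linalg.norm(p-q)
def proj(n,p):
    f,cx,cy,T=cam(n); q=T[:3,:3].T@(np.array(p)-T[:3,3]); return q[:2]/q[2]*f+[cx,cy]
def snap(n,fn=None):
    im=grab_frame(n)
    if fn: cv2.imwrite('pics/'+fn,im[:,:,::-1])
    return im
def st():
    s=telemetry.observe(); print({k:np.round(s[k],4).tolist() for k in ('clock','position','tool_rot','force','grip_width','finger_force','qpos')}); return s
E
python3 - <<'E'
from h import *
np.set_printoptions(precision=4,suppress=True)
s=st()
L={}
for n in('top','side'):
    snap(n,n+'0.png'); f,cx,cy,T=cam(n); print(n,f,cx,cy,T.tolist())
    for l in 'mount cross_pin nut_mid nut_slot washer_mid bench_pin_mid bench_pin_hole tray mat jar graver_grip wax_ring'.split():
        r=landmark_of(l,n); L[n,l]=r; print(n,l,[(np.round(d['xy'],1).tolist(),round(d['score'],2)) for d in r[:4]])
E
```

```text
{'clock': 0.0, 'position': [0.1671, 0.6018, 0.1908], 'tool_rot': [-3.1404, 0.0001, 2.8708], 'force': [-0.987, 0.4102, 0.7182], 'grip_width': 0.0855, 'finger_force': 0.0, 'qpos': [-1.3702, 0.522, -0.0363, 1.6, 0.0212, 1.0211, -0.1128]}
top 507.073156719086 319.7940749646484 200.84337223648305 [[0.029037654310974933, -0.9971224553243336, 0.0700258789312148, 0.5456319939050429], [-0.9992487735009875, -0.03075550794904397, -0.023579384800473866, 0.013344686510737905], [0.025665215543393516, -0.0692885836106434, -0.9972664583211163, 1.1639038515690097], [0.0, 0.0, 0.0, 1.0]]
top mount [([300.1, 204.3], 0.85)]
top cross_pin [([301.4, 206.2], 0.84), ([412.7, 186.2], 0.62)]
top nut_mid [([305.3, 206.1], 0.47)]
top nut_slot [([300.1, 204.1], 0.77)]
top washer_mid []
top bench_pin_mid [([297.4, 219.4], 0.94), ([353.3, 243.6], 0.94), ([252.7, 129.6], 0.79)]
top bench_pin_hole [([361.0, 257.6], 0.75), ([302.3, 204.9], 0.68), ([244.1, 131.4], 0.65), ([300.2, 203.1], 0.59)]
top tray [([188.4, 268.2], 0.76)]
top mat [([428.6, 280.0], 0.76), ([302.2, 203.1], 0.36)]
top jar [([231.7, 184.2], 0.83)]
t
[... 370 characters left out ...]
0.7208738551717374], [0.0, 0.0, 0.0, 1.0]]
side mount [([319.7, 214.9], 0.74), ([321.2, 233.6], 0.64), ([318.7, 216.3], 0.43)]
side cross_pin [([316.5, 216.8], 0.66)]
side nut_mid [([316.6, 216.7], 0.47)]
side nut_slot [([444.8, 193.1], 0.5), ([358.6, 158.1], 0.45)]
side washer_mid [([315.1, 221.4], 0.62)]
side bench_pin_mid [([377.2, 218.8], 0.71), ([328.1, 233.1], 0.62), ([321.3, 232.5], 0.46)]
side bench_pin_hole [([223.9, 228.5], 0.74), ([392.6, 211.7], 0.65), ([318.6, 220.2], 0.58)]
side tray [([289.0, 363.0], 0.86)]
side mat [([446.7, 194.9], 0.91)]
side jar [([257.8, 269.8], 0.77)]
side graver_grip [([362.9, 160.9], 0.83)]
side wax_ring [([282.3, 220.0], 0.63), ([330.2, 233.3], 0.54)]
```

```bash
python3 - <<'E'
import cv2
a=cv2.imread('pics/top0.png');b=cv2.imread('pics/side0.png')
cv2.imwrite('pics/t0c.png',cv2.resize(a[100:330,120:480],None,fx=2.2,fy=2.2,interpolation=cv2.INTER_CUBIC))
cv2.imwrite('pics/s0c.png',cv2.resize(b[130:300,200:480],None,fx=2.8,fy=2.8,interpolation=cv2.INTER_CUBIC))
E
```

```text
(no output)
```

View pics/t0c.png

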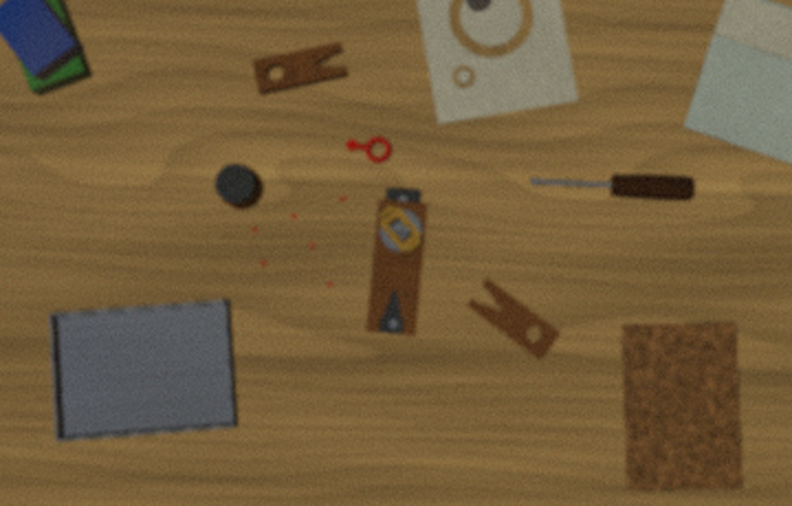

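View pics/s0c.png

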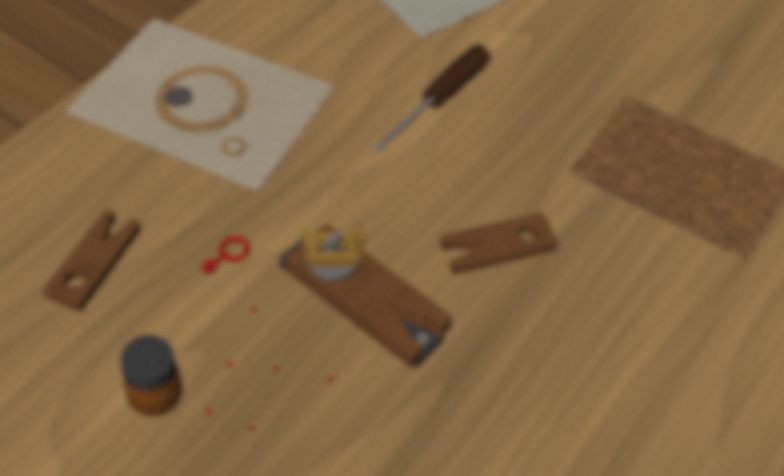

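```bash
python3 - <<'E'
from h import *
np.set_printoptions(precision=4,suppress=True)
a=snap('top'); b=snap('side')
print('stud cross',tri((301.4,206.2),(316.5,216.8)),'hole',tri((302.3,204.9),(318.6,220.2)))
print('tray',tri((188.4,268.2),(289,363)),'mat',tri((428.6,280),(446.7,194.9)),'jar',tri((231.7,184.2),(257.8,269.8)))
print('washer onz',onz('side',(315.1,221.4),.0375),'pinmid top',onz('top',(297.4,219.4),.024),onz('side',(328.1,233.1),.024),onz('side',(321.3,232.5),.024))
def fit(m,n,z):
    ys,xs=np.nonzero(m); P=np.array([onz(n,(x,y),z)[:2] for x,y in zip(xs,ys)],np.float32)
    r=cv2.minAreaRect(P*1000); bx=cv2.boxPoints(r); e=bx[1]-bx[0],bx[2]-bx[1]; l=max(e,key=np.linalg.norm)
    return np.array(r[0]),np.array(r[1]),'yaw',np.arctan2(l[1],l[0]),'mean',P.mean(0)*1000
for l,z in(('bench_pin_mid',.033),('nut_mid',.055),('washer_mid',.042),('mount',.015),('tray',.022),('mat',.004)):
    for d in outline_of(l,'top')[:4]:
        if d['region'].sum()>20: print(l,round(d['score'],2),d['region'].sum(),*fit(d['region'],'top',z))
c=a[185:222,283:320,::-1]; c2=b[200:237,298:335,::-1]
cv2.imwrite('pics/z.png',np.hstack([cv2.resize(q,(400,400),interpolation=cv2.INTER_NEAREST) for q in(c,c2)]))
hsv=cv2.cvtColor(a,cv2.COLOR_RGB2HSV)[185:222,283:320]; print(hsv[10:30:2,8:30:3].reshape(-1,8,3)[:, :, :].tolist()[3:8])
E
```

```text
stud cross (array([0.6139, 0.0295, 0.0591]), np.float64(0.008902354209337786)) hole (array([0.6151, 0.0259, 0.0422]), np.float64(0.0020981004148623167))
tray (array([ 0.4696,  0.2847, -0.0084]), np.float64(0.012362545717817064)) mat (array([ 0.4433, -0.2753, -0.0134]), np.float64(0.019212112956851466)) jar (array([ 0.658 ,  0.1883, -0.0049]), np.float64(0.00499648761812057))
washer onz [0.6221 0.0313 0.0375] pinmid top [0.5824 0.0355 0.024 ] [0.585  0.0304 0.024 ] [0.5979 0.0388 0.024 ]
bench_pin_mid 0.93 800 [579.5152  29.9595] [ 49.7257 134.5114] yaw -0.062480725 mean [572.8244  30.452 ]
bench_pin_mid 0.72 537 [779.668 135.729] [35.5923 92.1806] yaw -1.3149334 mean [779.2252 137.6573]
bench_pin_mid 0.57 538 [529.3781 -90.4834] [91.6703 34.3458] yaw 0.9445597 mean [527.9641 -92.9289]
nut_mid 0.74 160 [617.9083  27.6459] [47.4195 24.4636] yaw 0.65923387 mean [617.8522  27.0486]
washer_mid 0.69 902 [579.114   29.7587] [ 49.8994 133.751 ] yaw -0.066275336 mean [572.7533  30.5889]
mount 0.75 294 [586.5728  27.4634] [ 34.4964 149.84  ] yaw -0.018104026 mean [584.6047  30.2843]Traceback (most recent call last):
  File "<stdin>", line 13, in <module>
  File "<stdin>", line 8, in fit
  File "h.py", line 9, in onz
    o,d=ray(n,xy); return o+d*(z-o[2])/d[2]
        ~~~^^^^^^
  File "h.py", line 7, in ray
    f,cx,cy,T=cam(n); d=T[:3,:3]@np.array([(xy[0]-cx)/f,(xy[1]-cy)/f,1]); return T[:3,3],d/np.linalg.norm(d)
              ~~~^^^
  File "h.py", line 5, in cam
    c=calibration(n); f=200/np.tan(np.radians(c['fovy'])/2); return f,c['cx'],c['cy'],np.array(c['pose'])
ValueError: time passes only in moves, steps and waits
```

```bash
sed -i 's/^def cam(n):/from functools import lru_cache\n@lru_cache(None)\ndef cam(n):/' h.py
cat >> h.py <<'E'
def plan(p,yaw=None,step=.045,wrench=False):
    """print rows to type: first turn in place, then straight shift, tool axes; also straightens tilt"""
    s=telemetry.observe(); r=s['tool_rot']; C=R.from_euler('xyz',r)
    G=R.from_euler('xyz',[np.pi,0,r[2] if yaw is None else yaw])
    v=(C.inv()*G).as_rotvec(); d=G.inv().apply(np.array(p)-s['position'])
    n=int(np.ceil(abs(v).max()/.145)); m=int(np.ceil(np.linalg.norm(d)/step))
    print('turn',n,'x',np.round(v/max(n,1),4),'shift',m,'x',np.round(d/max(m,1),4))
E
python3 - <<'E'
from h import *
np.set_printoptions(precision=4,suppress=True)
k=lambda q:onz('top',(120+q[0]/2.2,100+q[1]/2.2),q[2])
for nm,z,cs in(('tray',.022,[(52,314),(230,300),(237,426),(60,438)]),('mat',.004,[(622,325),(737,322),(743,488),(628,490)])):
    P=np.array([k((*c,z)) for c in cs]); print(nm,P.mean(0),P[:,:2].tolist(),'x-axis yaw',np.arctan2(*(P[0]-P[3])[1::-1]))
a=snap('top');b=snap('side')
cv2.imwrite('pics/z.png',np.hstack([cv2.resize(q,(400,400),interpolation=cv2.INTER_NEAREST) for q in(a[185:222,283:320,::-1],b[200:237,298:335,::-1])]))
plan([.617,.027,.13],2.23)
E
```

```text
tray [0.4674 0.2796 0.022 ] [[0.5203278101743308, 0.3756059289152969], [0.5396481943837429, 0.19701836049594146], [0.4131455814099759, 0.18466433737678173], [0.3965962240643452, 0.36107823257986066]] x-axis yaw 0.11687787175398073
mat [ 0.4438 -0.2715  0.004 ] [[0.5254173559270386, -0.2069820347729351], [0.5319644229353857, -0.3273956525051774], [0.361345721239704, -0.33541700287532017], [0.35635841403358726, -0.21617652123710424]] x-axis yaw 0.05433274962798647
turn 5 x [ 0.     -0.      0.1281] shift 17 x [-0.043   0.0002  0.0036]
```

View pics/z.png

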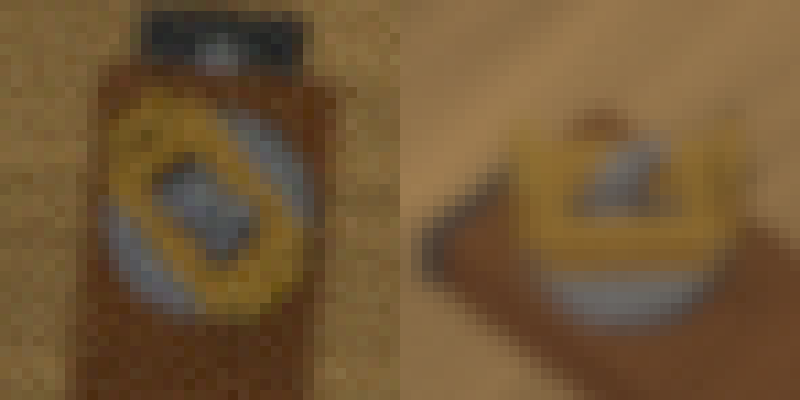

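Top crop: the nut is at about (302, 204) px, with its wings running from upper left to lower right (yaw ≈ 0.66), on the washer and the largest board. The board's yaw is about -0.06, so the nut needs a turn of about +0.85. Now moving above it.

```bash
python3 -m inch '[[0,0,0,0,0,0.128,0],[0,0,0,0,0,0.128,0],[0,0,0,0,0,0.128,0],[0,0,0,0,0,0.128,0],[0,0,0,0,0,0.128,0]]'
python3 -m inch '[[-0.043,0,0.0036,0,0,0,0],[-0.043,0,0.0036,0,0,0,0],[-0.043,0,0.0036,0,0,0,0],[-0.043,0,0.0036,0,0,0,0],[-0.043,0,0.0036,0,0,0,0]]'
python3 -m inch '[[-0.043,0,0.0036,0,0,0,0],[-0.043,0,0.0036,0,0,0,0],[-0.043,0,0.0036,0,0,0,0],[-0.043,0,0.0036,0,0,0,0],[-0.043,0,0.0036,0,0,0,0]]'
python3 - <<'E'
from h import *
st(); plan([.617,.027,.13],2.23)
E
```

```text
clock: 2.25
position: [0.1672, 0.6022, 0.1914]
tool_rot: [-3.142, -0.0, 2.226]
force: [-1.3, -0.3, 0.4]
grip_width: 0.0853
finger_force: 0.0
clock: 2.75
position: [0.2998, 0.431, 0.1734]
tool_rot: [3.141, -0.0, 2.231]
force: [1.0, 0.0, -0.3]
grip_width: 0.0853
finger_force: 0.0
clock: 3.25
position: [0.4318, 0.2611, 0.1555]
tool_rot: [3.141, -0.0, 2.231]
force: [0.7, 1.0, -0.2]
grip_width: 0.0852
finger_force: 0.0
{'clock': 3.25, 'position': [0.4318, 0.2611, 0.1555], 'tool_rot': [3.141, -0.0001, 2.231], 'force': [0.6571, 0.9596, -0.1726], 'grip_width': 0.0852, 'finger_force': 0.0, 'qpos': [-0.815, 0.3846, 0.1983, 1.959, -0.1026, 0.807, 0.1004]}
turn 1 x [ 0.0006 -0.0001  0.001 ] shift 7 x [-0.0426  0.0004  0.0036]
```

```bash

python3 -m inch '[[-0.043,0,0.0036,0,0,0,0],[-0.043,0,0.0036,0,0,0,0],[-0.043,0,0.0036,0,0,0,0],[-0.043,0,0.0036,0,0,0,0],[-0.043,0,0.0036,0,0,0,0]]'
python3 -m inch '[[-0.043,0.001,0.0036,0,0,0,0],[-0.04,0.001,0.0036,0,0,0,0],[0,0,0,0,0,0,0],[0,0,0,0,0,0,0]]'
python3 - <<'E'
from h import *
st(); plan([.617,.027,.045],2.23)
a=snap('top','t1.png');b=snap('side','s1.png')
for n in('top','side'):
  for l in('nut_mid','nut_slot','cross_pin','washer_mid'): print(n,l,[(np.round(d['xy'],1).tolist(),round(d['score'],2)) for d in landmark_of(l,n)[:3]])
cv2.imwrite('pics/z1.png',np.hstack([cv2.resize(q,(400,400),interpolation=cv2.INTER_CUBIC) for q in(a[155:255,253:353,::-1],b[150:250,265:365,::-1])]))
E
```

```text
clock: 3.75
position: [0.5636, 0.0912, 0.1374]
tool_rot: [3.141, 0.0, 2.231]
force: [0.1, 0.8, 0.4]
grip_width: 0.0852
finger_force: 0.0
clock: 4.15
position: [0.6152, 0.0275, 0.1298]
tool_rot: [-3.141, -0.0, 2.229]
force: [0.3, 0.5, -0.2]
grip_width: 0.0856
finger_force: 0.0
{'clock': 4.15, 'position': [0.6152, 0.0275, 0.1298], 'tool_rot': [-3.1411, -0.0002, 2.2292], 'force': [0.2679, 0.5272, -0.2416], 'grip_width': 0.0856, 'finger_force': 0.0, 'qpos': [-0.2907, 0.5873, 0.2215, 1.6925, -0.1585, 0.8799, 0.6546]}
turn 1 x [-0.0005 -0.0002 -0.0008] shift 2 x [-0.0008  0.0006  0.0424]
top nut_mid []
top nut_slot []
top cross_pin []
top washer_mid []
side nut_mid [([318.4, 214.9], 0.6)]
side nut_slot [([322.0, 217.9], 0.64)]
side cross_pin [([316.2, 214.9], 0.44)]
side washer_mid [([317.9, 220.6], 0.63), ([291.1, 364.8], 0.49)]
```

View pics/z1.png

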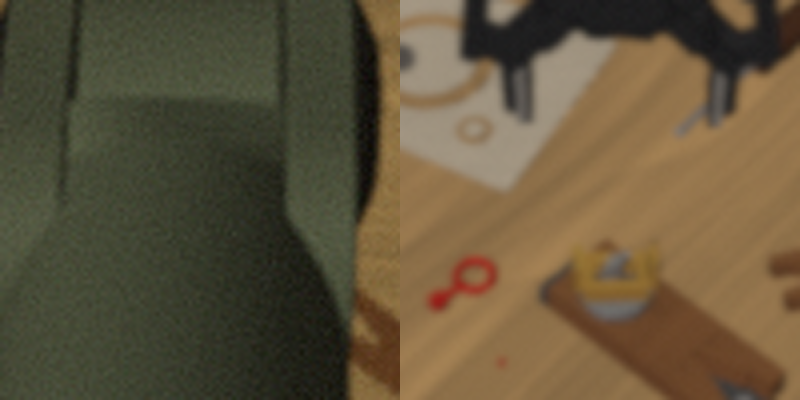

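```bash

python3 -c "
from h import *
print(proj('side',[.617,.027,.055]),proj('side',[.622,.027,.055]))"
python3 -m inch '[[-0.001,0.001,0.042,0,0,0,0],[0,0,0.042,0,0,0,0],[0,0,0.003,0,0,0,0],[0,0,0,0,0,0,0]]'
python3 -m inch '[[0,0,0,0,0,0,0.5],[0,0,0,0,0,0,0.6],[0,0,0,0,0,0,0.7],[0,0,0,0,0,0,0.8],[0,0,0,0,0,0,0.8]]' 25
python3 -m inch '[[0,0,0,0,0,0,0.8],[0,0,0,0,0,0,0.8]]'
```

```text
[318.12829875 216.71253316] [316.38805004 215.58034486]
clock: 5.05
position: [0.6163, 0.0279, 0.0434]
tool_rot: [-3.14, -0.0, 2.231]
force: [0.2, -0.2, 0.8]
grip_width: 0.0852
finger_force: 0.0
clock: 5.55
position: [0.6167, 0.0282, 0.0436]
tool_rot: [3.141, 0.0, 2.231]
force: [0.8, 0.8, -0.0]
grip_width: 0.0169
finger_force: 0.0
clock: 5.75
position: [0.6165, 0.0281, 0.0432]
tool_rot: [-3.142, -0.0, 2.231]
force: [-0.3, 0.2, -0.1]
grip_width: 0.0167
finger_force: 0.0
```

```bash
python3 - <<'E'
from h import *
b=snap('side')
cv2.imwrite('pics/z2.png',cv2.resize(b[150:270,240:400,::-1],None,fx=5,fy=5,interpolation=cv2.INTER_CUBIC))
st()
E
```

```text
{'clock': 5.8, 'position': [0.6165, 0.0281, 0.0432], 'tool_rot': [-3.1415, 0.0, 2.2307], 'force': [-0.7061, 0.1566, -0.1033], 'grip_width': 0.0172, 'finger_force': 0.0, 'qpos': [-0.2687, 0.704, 0.1894, 1.7404, -0.1869, 0.7149, 0.6782]}
```

View pics/z2.png

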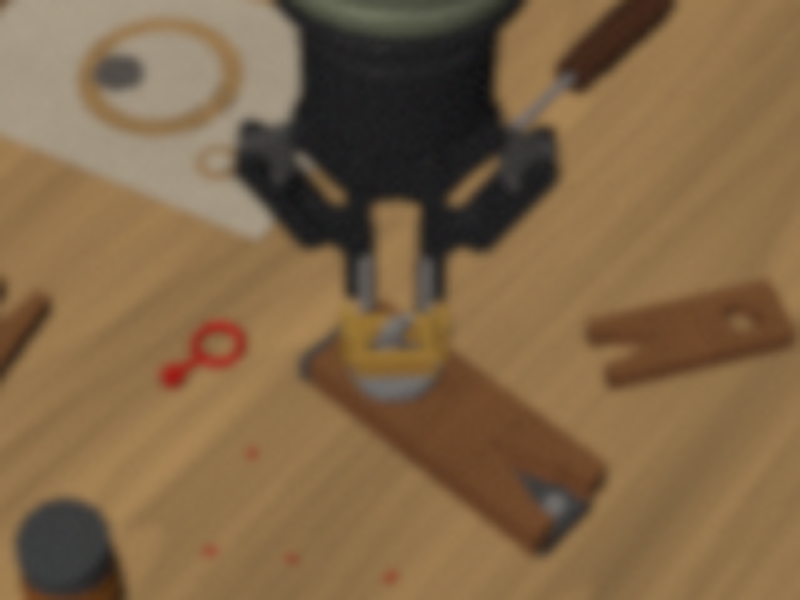

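Side crop: the closed fingers end at about (320, 211) px, above the nut's wing tops. That is higher than the measured TCP height implies, so I'm checking by projection.

```bash
python3 - <<'E'
from h import *
for z in(.043,.055,.065,.075,.085,.13,.143,.16): print(z,proj('side',[.6165,.028,z]).round(1))
# open fingers: half spacing 42.7mm along yaw .66
for z in(.13,.143,.16):
  for s in(-1,1): print(z,proj('side',[.6152+s*.0428*.79,.0275+s*.0428*.613,z]).round(1))
for z in(.043,.06,.07):
  for s in(-1,1): print(z,proj('side',[.6165+s*.0085*.79,.028+s*.0085*.613,z]).round(1))
E
```

```text
0.043 [318.  220.3]
0.055 [318.  217.1]
0.065 [318.1 214.4]
0.075 [318.1 211.6]
0.085 [318.1 208.8]
0.13 [318.3 195.3]
0.143 [318.3 191.2]
0.16 [318.4 185.7]
0.13 [339.6 195.9]
0.13 [298.2 195.1]
0.143 [339.9 191.8]
0.143 [298. 191.]
0.16 [340.3 186.3]
0.16 [297.7 185.4]
0.043 [321.8 220.4]
0.043 [314.2 220.2]
0.06 [321.9 215.8]
0.06 [314.2 215.7]
0.07 [321.9 213.1]
0.07 [314.2 212.9]
```

```bash

python3 -m inch '[[0,0,0,0,0,0,0],[0,0,0,0,0,0,0],[0,0,0,0,0,0,0],[0,0,0,0,0,0,0]]'
python3 -m inch '[[0,0,0.012,0,0,0,0.2],[0,0,0.012,0,0,0,0.2],[0,0,0,0,0,0,0.2],[0,0,0,0,0,0,0.2]]'
python3 - <<'E'
from h import *
b=snap('side');a=snap('top')
cv2.imwrite('pics/z3.png',np.hstack([cv2.resize(b[165:265,265:365,::-1],(500,500),interpolation=cv2.INTER_CUBIC),cv2.resize(a[130:280,260:350,::-1],(300,500),interpolation=cv2.INTER_CUBIC)]))
st()
E
```

```text
clock: 6.2
position: [0.6165, 0.0281, 0.0432]
tool_rot: [-3.142, 0.0, 2.231]
force: [-0.1, 0.0, -0.2]
grip_width: 0.0738
finger_force: 0.0
clock: 6.6
position: [0.6161, 0.028, 0.0185]
tool_rot: [-3.141, -0.001, 2.231]
force: [0.0, 0.1, -0.4]
grip_width: 0.0683
finger_force: 0.0
{'clock': 6.7, 'position': [0.6166, 0.0281, 0.0193], 'tool_rot': [3.1416, 0.0001, 2.2307], 'force': [0.541, -0.1994, 0.3676], 'grip_width': 0.0683, 'finger_force': 0.0, 'qpos': [-0.2617, 0.7389, 0.1794, 1.7484, -0.1942, 0.6715, 0.6842]}
```

View pics/z3.png

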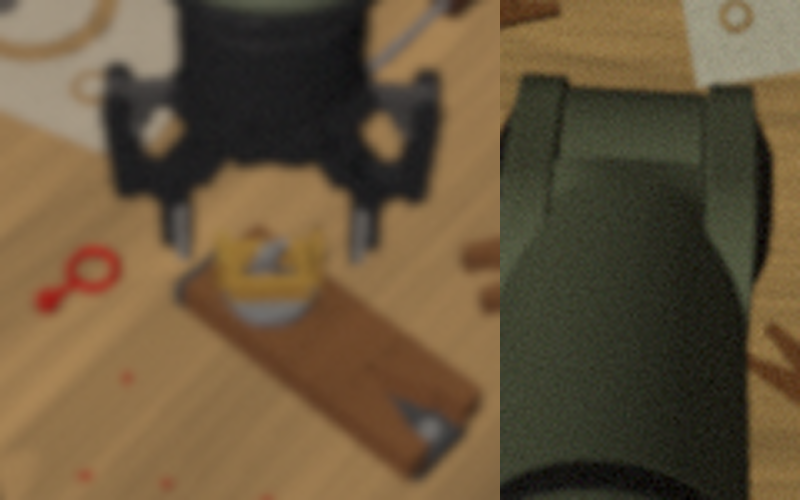

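Side crop: the open fingers straddle the nut, with tips at about (303, 216) and (336, 216) px, level with the wings. The tips are really about 30 mm above what the state's TCP height implies, and lateral alignment is good. Going 10 mm lower, then gripping.

```bash

python3 -m inch '[[0,0,0.01,0,0,0,0.25],[0,0,0,0,0,0,0.35],[0,0,0,0,0,0,0.5],[0,0,0,0,0,0,0.6],[0,0,0,0,0,0,0.7]]' 25
python3 -m inch '[[0,0,0,0,0,0,0.7],[0,0,0,0,0,0,0.7]]'
```

```text
clock: 7.2
position: [0.6166, 0.0281, 0.0093]
tool_rot: [3.141, 0.0, 2.231]
force: [-0.0, 0.7, -0.1]
grip_width: 0.0477
finger_force: 25.9
clock: 7.4
position: [0.6165, 0.0281, 0.0093]
tool_rot: [3.142, 0.0, 2.231]
force: [-0.2, 1.2, -1.2]
grip_width: 0.0478
finger_force: 25.9
```

```bash

python3 -m inch '[[0,0,0,0,0,-0.14,0.7],[0,0,0,0,0,-0.14,0.7],[0,0,0,0,0,-0.14,0.7],[0,0,0,0,0,-0.14,0.7],[0,0,0,0,0,-0.14,0.7]]'
python3 -m inch '[[0,0,0,0,0,-0.14,0.7],[0,0,0,0,0,-0.01,0.7],[0,0,0,0,0,0,0.7]]'
python3 -m inch '[[0,0,-0.003,0,0,0,0.7],[0,0,-0.003,0,0,0,0.7],[0,0,0,0,0,0,0.7]]'
python3 -c "
from h import *
st()"
```

```text
clock: 7.9
position: [0.6166, 0.0281, 0.0093]
tool_rot: [-3.142, 0.0, 2.936]
force: [-0.1, 0.4, -0.9]
grip_width: 0.0474
finger_force: 25.9
clock: 8.2
position: [0.6165, 0.0279, 0.0092]
tool_rot: [3.141, -0.0, 3.077]
force: [-0.3, -0.5, -0.2]
grip_width: 0.0475
finger_force: 26.0
clock: 8.5
position: [0.6168, 0.0283, 0.0157]
tool_rot: [-3.142, 0.001, 3.08]
force: [-0.8, 0.2, -1.4]
grip_width: 0.0475
finger_force: 26.0
{'clock': 8.5, 'position': [0.6168, 0.0283, 0.0157], 'tool_rot': [-3.1416, 0.0007, 3.0798], 'force': [-0.7905, 0.1692, -1.3555], 'grip_width': 0.0475, 'finger_force': 25.9517, 'qpos': [-0.1087, 0.7318, -0.0491, 1.7406, 0.0531, 0.6698, 1.3221]}
```

It lifts freely: only the nut's weight shows after 6 mm, which is past the 2 mm of play.

```bash

python3 -m inch '[[0,0,-0.012,0,0,0,0.7],[0,0,-0.02,0,0,0,0.7],[0,0,-0.03,0,0,0,0.7],[0,0,-0.03,0,0,0,0.7],[0,0,0,0,0,0,0.7]]'
python3 -c "
from h import *
st(); plan([.495,.28,.1])
b=snap('side')
for l in('nut_mid','washer_mid'): print(l,[(np.round(d['xy'],1).tolist(),round(d['score'],2)) for d in landmark_of(l,'side')[:3]])
print(proj('side',[.6165,.028,.14]))
"
```

```text
clock: 9.0
position: [0.6187, 0.0283, 0.1119]
tool_rot: [3.141, 0.006, 3.08]
force: [0.7, 0.1, -0.9]
grip_width: 0.0475
finger_force: 26.1
{'clock': 9.0, 'position': [0.6187, 0.0283, 0.1119], 'tool_rot': [3.1405, 0.0061, 3.0801], 'force': [0.7079, 0.0508, -0.9091], 'grip_width': 0.0475, 'finger_force': 26.1413, 'qpos': [-0.1057, 0.5987, -0.0525, 1.6922, 0.0399, 0.8456, 1.3339]}
turn 1 x [0.0011 0.0061 0.    ] shift 7 x [0.0199 0.0348 0.0017]
nut_mid [([320.0, 186.9], 0.6)]
washer_mid [([316.2, 222.0], 0.64)]
[318.31531538 192.19586553]
```

```bash

python3 -m inch '[[0.0199,0.0348,0.0017,0,0,0,0.7],[0.0199,0.0348,0.0017,0,0,0,0.7],[0.0199,0.0348,0.0017,0,0,0,0.7],[0.0199,0.0348,0.0017,0,0,0,0.7],[0.0199,0.0348,0.0017,0,0,0,0.7]]'
python3 -m inch '[[0.0199,0.0348,0.0017,0,0,0,0.7],[0.0199,0.0348,0.0017,0,0,0,0.7],[0,0,0,0,0,0,0.7],[0,0,0,0,0,0,0.7]]'
python3 -c "
from h import *
st(); plan([.495,.28,-.026])
"
```

```text
clock: 9.65
position: [0.5263, 0.2089, 0.0978]
tool_rot: [-3.141, -0.001, 3.081]
force: [0.3, 0.1, -1.2]
grip_width: 0.0477
finger_force: 26.2
clock: 10.05
position: [0.4913, 0.2802, 0.0944]
tool_rot: [-3.141, -0.001, 3.083]
force: [0.3, -0.6, -0.1]
grip_width: 0.0474
finger_force: 26.2
{'clock': 10.05, 'position': [0.4913, 0.2802, 0.0944], 'tool_rot': [-3.1406, -0.0013, 3.0827], 'force': [0.2788, -0.5988, -0.1028], 'grip_width': 0.0474, 'finger_force': 26.1965, 'qpos': [-0.5765, 0.5518, -0.0645, 1.8417, 0.0494, 0.7513, 0.8442]}
turn 1 x [-0.001  -0.0013  0.    ] shift 3 x [-0.0012  0.      0.0401]
```

```bash

python3 -m inch '[[-0.003,0,0.04,0,0,0,0.7],[0,0,0.04,0,0,0,0.7],[0,0,0.025,0,0,0,0.7],[0,0,0.01,0,0,0,0.7],[0,0,0,0,0,0,0.7]]'
python3 -m inch '[[0,0,0.003,0,0,0,0.7],[0,0,0,0,0,0,0.7]]'
```

```text
clock: 10.55
position: [0.495, 0.2782, -0.0208]
tool_rot: [-3.14, -0.002, 3.08]
force: [0.1, 0.5, -0.6]
grip_width: 0.0472
finger_force: 26.2
clock: 10.75
position: [0.496, 0.2797, -0.0217]
tool_rot: [3.141, 0.001, 3.08]
force: [0.0, -0.0, -1.1]
grip_width: 0.0474
finger_force: 26.2
```

```bash

python3 -m inch '[[0,0,0.003,0,0,0,0.7],[0,0,0.002,0,0,0,0.7],[0,0,0,0,0,0,0.7]]'
python3 -m inch '[[0,0,0,0,0,0,0.2],[0,0,0,0,0,0,0.2],[0,0,0,0,0,0,0.2],[0,0,-0.02,0,0,0,0.2],[0,0,-0.04,0,0,0,0.1]]'
python3 -m inch '[[0,0,-0.04,0,0,0,0.1],[0,0,-0.03,0,0,0,0.1],[0,0,0,0,0,0,0.1]]'
python3 -c "
from h import *
st(); plan([.617,.028,.11])
snap('side')
for l in('nut_mid','washer_mid'): print(l,[(np.round(d['xy'],1).tolist(),round(d['score'],2)) for d in landmark_of(l,'side')[:3]])
print(proj('side',[.496,.28,.017]))
"
```

```text
clock: 11.05
position: [0.4953, 0.2796, -0.0277]
tool_rot: [3.142, 0.0, 3.081]
force: [-0.5, 0.8, -1.6]
grip_width: 0.0473
finger_force: 26.2
clock: 11.55
position: [0.4937, 0.2787, 0.0309]
tool_rot: [-3.139, -0.004, 3.081]
force: [0.0, -0.3, 0.3]
grip_width: 0.0768
finger_force: 0.0
clock: 11.85
position: [0.4972, 0.2806, 0.1063]
tool_rot: [3.138, 0.005, 3.08]
force: [0.2, 0.3, -0.3]
grip_width: 0.0767
finger_force: 0.0
{'clock': 11.85, 'position': [0.4972, 0.2806, 0.1063], 'tool_rot': [3.138, 0.0049, 3.0804], 'force': [0.1944, 0.3253, -0.2715], 'grip_width': 0.0767, 'finger_force': 0.0, 'qpos': [-0.5706, 0.5384, -0.0656, 1.827, 0.0486, 0.7716, 0.848]}
turn 1 x [0.0036 0.0049 0.    ] shift 7 x [-0.0193 -0.035  -0.0005]
nut_mid [([284.1, 345.6], 0.56)]
washer_mid []
[282.61847989 347.59054609]
```

```bash
python3 -c "
from h import *
np.set_printoptions(precision=4,suppress=True)
snap('top')
for l,z in(('washer_mid',.042),('cross_pin',.062),('bench_pin_mid',.033)):
  print(l,[(onz('top',d['xy'],z),round(d['score'],2)) for d in landmark_of(l,'top')[:3]])
  for d in outline_of(l,'top')[:2]:
    ys,xs=np.nonzero(d['region']); print(len(xs),onz('top',(xs.mean(),ys.mean()),z),onz('top',((d['rect'][0]+d['rect'][2])/2,(d['rect'][1]+d['rect'][3])/2),z))
"
python3 -m inch '[[-0.0193,-0.035,0,0,0,0,0.1],[-0.0193,-0.035,0,0,0,0,0.1],[-0.0193,-0.035,0,0,0,0,0.1],[-0.0193,-0.035,0,0,0,0,0.1],[-0.0193,-0.035,0,0,0,0,0.1]]'
python3 -m inch '[[-0.0193,-0.035,0,0,0,0,0.1],[-0.0193,-0.035,0,0,0,0,0.1],[0,0,0,0,0,0,0.1],[0,0,0,0,0,0,0.1]]'
python3 -c "
from h import *
st(); plan([.617,.028,.04])
"
```

```text
washer_mid [(array([0.614 , 0.0189, 0.042 ]), 0.63)]
157 [0.6173 0.0274 0.042 ] [0.6184 0.0275 0.042 ]
2627 [0.4697 0.2426 0.042 ] [0.4717 0.249  0.042 ]
cross_pin [(array([0.6162, 0.0263, 0.062 ]), 0.73)]
241 [0.5836 0.0293 0.062 ] [0.5809 0.0243 0.062 ]
bench_pin_mid [(array([0.5768, 0.0327, 0.033 ]), 0.95), (array([0.778 , 0.1379, 0.033 ]), 0.73)]
623 [0.7788 0.1371 0.033 ] [0.7856 0.1302 0.033 ]
1012 [0.5746 0.0308 0.033 ] [0.578  0.0287 0.033 ]
clock: 12.85
position: [0.5814, 0.0975, 0.1021]
tool_rot: [-3.142, -0.0, 3.081]
force: [1.2, -0.4, 0.5]
grip_width: 0.0767
finger_force: 0.0
clock: 13.25
position: [0.6151, 0.0261, 0.1019]
tool_rot: [-3.142, -0.001, 3.079]
force: [-1.2, 0.9, 0.5]
grip_width: 0.0762
finger_force: 0.0
{'clock': 13.25, 'position': [0.6151, 0.0261, 0.1019], 'tool_rot': [-3.1415, -0.0007, 3.0791], 'force': [-1.1628, 0.851, 0.5413], 'grip_width': 0.0762, 'finger_force': 0.0, 'qpos': [-0.1025, 0.6098, -0.0529, 1.7025, 0.0409, 0.831, 1.3347]}
turn 1 x [-0.     -0.0007  0.    ] shift 2 x [-0.0009  0.001   0.0309]
```

```bash

python3 -m inch '[[-0.001,-0.001,0.03,0,0,0,0.2],[0,0,0.03,0,0,0,0.2],[0,0,0.03,0,0,0,0.2],[0,0,0.01,0,0,0,0.2],[0,0,0,0,0,0,0.2]]'
python3 -c "
from h import *
st(); plan([.617,.0275,.001])
b=snap('side')
cv2.imwrite('pics/z4.png',cv2.resize(b[185:265,265:385,::-1],None,fx=6,fy=6,interpolation=cv2.INTER_CUBIC))
"
```

```text
clock: 13.75
position: [0.6151, 0.0268, 0.0013]
tool_rot: [-3.142, -0.002, 3.082]
force: [0.2, 0.1, 0.8]
grip_width: 0.0681
finger_force: 0.0
{'clock': 13.75, 'position': [0.6151, 0.0268, 0.0013], 'tool_rot': [-3.1415, -0.0024, 3.0821], 'force': [0.2187, 0.1261, 0.8121], 'grip_width': 0.0681, 'finger_force': 0.0, 'qpos': [-0.106, 0.753, -0.0496, 1.746, 0.0556, 0.6463, 1.3246]}
turn 1 x [-0.0001 -0.0024  0.    ] shift 1 x [-0.0018  0.0008  0.0003]
```

View pics/z4.png

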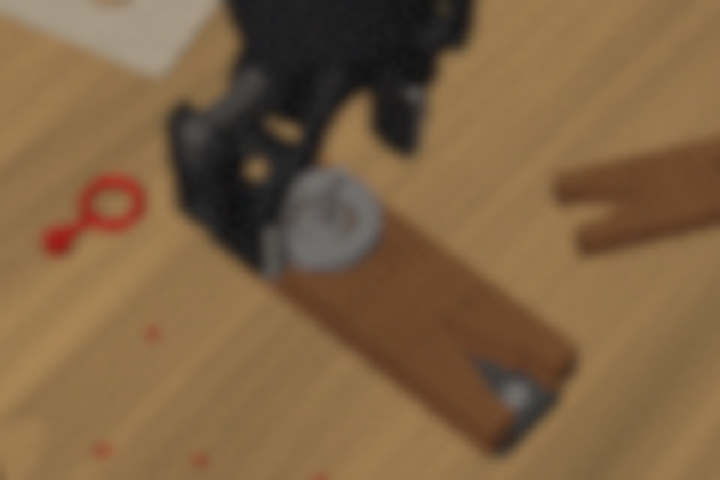

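Side crop: the left finger tip is at about (310, 231) px beside the washer at (320, 221), near the height of the board's top face. Closing slowly: 44 mm means the washer, 50 mm means the board.

```bash

python3 -m inch '[[-0.002,0.001,0,0,0,0,0.3],[0,0,0,0,0,0,0.4],[0,0,0,0,0,0,0.5],[0,0,0,0,0,0,0.6],[0,0,0,0,0,0,0.6]]' 30
python3 -m inch '[[0,0,0,0,0,0,0.6]]'
```

```text
clock: 14.3
position: [0.6183, 0.0266, 0.0026]
tool_rot: [3.142, 0.0, 3.081]
force: [-0.6, -0.1, -0.0]
grip_width: 0.0341
finger_force: 0.0
clock: 14.4
position: [0.6182, 0.0266, 0.0024]
tool_rot: [-3.142, 0.0, 3.081]
force: [-0.3, 0.7, 0.7]
grip_width: 0.0344
finger_force: 0.0
```

```bash

python3 -m inch '[[0,0,0,0,0,0,0.25],[0,0,0,0,0,0,0.25],[0.001,0,0.007,0,0,0,0.25],[0,0,0,0,0,0,0.35]]'
python3 -m inch '[[0,0,0,0,0,0,0.4],[0,0,0,0,0,0,0.5],[0,0,0,0,0,0,0.6],[0,0,0,0,0,0,0.6],[0,0,0,0,0,0,0.6]]' 30
```

```text
clock: 14.8
position: [0.6165, 0.0267, -0.0057]
tool_rot: [-3.141, -0.001, 3.081]
force: [-0.2, 0.8, 0.2]
grip_width: 0.0557
finger_force: 0.0
clock: 15.3
position: [0.6173, 0.0267, -0.0045]
tool_rot: [3.142, 0.0, 3.081]
force: [-0.9, -1.0, 4.8]
grip_width: 0.0412
finger_force: 30.4
```

```bash

python3 -m inch '[[0,0,0,0,0,0,0.3],[0,0,0,0,0,0,0.3],[0,0,0.004,0,0,0,0.35],[0,0,0,0,0,0,0.4],[0,0,0,0,0,0,0.5]]'
python3 -m inch '[[0,0,0,0,0,0,0.55],[0,0,0,0,0,0,0.6],[0,0,0,0,0,0,0.6]]' 30
python3 -c "
from h import *
st()"
```

```text
clock: 15.8
position: [0.6173, 0.0269, -0.0087]
tool_rot: [3.141, 0.0, 3.081]
force: [-0.3, -0.0, 0.3]
grip_width: 0.0427
finger_force: 1.0
clock: 16.1
position: [0.6174, 0.0269, -0.0085]
tool_rot: [3.141, 0.0, 3.081]
force: [-1.5, 0.8, 4.9]
grip_width: 0.042
finger_force: 31.5
{'clock': 16.1, 'position': [0.6174, 0.0269, -0.0085], 'tool_rot': [3.1413, 0.0004, 3.0809], 'force': [-1.5228, 0.8063, 4.8894], 'grip_width': 0.042, 'finger_force': 31.5238, 'qpos': [-0.1067, 0.7695, -0.0484, 1.7444, 0.057, 0.6286, 1.3225]}
```

```bash

python3 -m inch '[[0,0,-0.003,0,0,0,0.6],[0,0,-0.005,0,0,0,0.6],[0,0,-0.01,0,0,0,0.6],[0,0,0,0,0,0,0.6]]'
python3 -c "
from h import *
st()
b=snap('side')
cv2.imwrite('pics/z5.png',cv2.resize(b[165:245,265:385,::-1],None,fx=6,fy=6,interpolation=cv2.INTER_CUBIC))
for l in('washer_mid',): print(l,[(np.round(d['xy'],1).tolist(),round(d['score'],2)) for d in landmark_of(l,'side')[:3]],proj('side',[.6174,.027,.0555]))
"
```

```text
clock: 16.5
position: [0.6181, 0.0267, 0.0109]
tool_rot: [3.141, 0.002, 3.081]
force: [0.1, -0.6, -0.3]
grip_width: 0.0417
finger_force: 30.6
{'clock': 16.5, 'position': [0.6181, 0.0267, 0.0109], 'tool_rot': [3.1413, 0.002, 3.0806], 'force': [0.1425, -0.5512, -0.2993], 'grip_width': 0.0417, 'finger_force': 30.5533, 'qpos': [-0.1056, 0.74, -0.0494, 1.7399, 0.0544, 0.6611, 1.3247]}
washer_mid [([315.9, 216.6], 0.47)] [317.99036672 216.48665772]
```

View pics/z5.png

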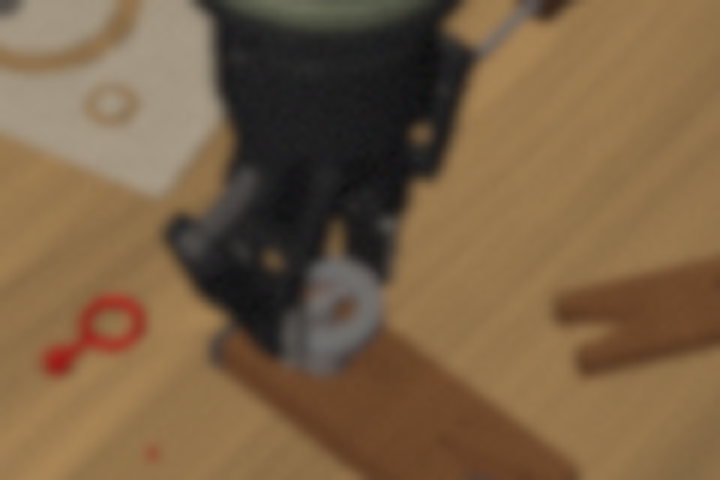

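Side crop: the washer, at about (320, 217) px, has risen with the fingers and is off the board. Lifting on and carrying it to the tray.

```bash

python3 -m inch '[[0,0,-0.01,0,0,0,0.6],[0,0,-0.015,0,0,0,0.6],[0,0,-0.025,0,0,0,0.6],[0,0,-0.03,0,0,0,0.6],[0,0,0,0,0,0,0.6]]'
python3 -c "
from h import *
st(); plan([.437,.275,.09])
snap('side')
for l in('washer_mid','bench_pin_hole'): print(l,[(np.round(d['xy'],1).tolist(),round(d['score'],2)) for d in landmark_of(l,'side')[:3]],proj('side',[.6174,.027,.132]))
"
```

```text
clock: 17.1
position: [0.6196, 0.0268, 0.0942]
tool_rot: [3.141, 0.006, 3.081]
force: [1.9, -0.1, -0.2]
grip_width: 0.0414
finger_force: 30.6
{'clock': 17.1, 'position': [0.6196, 0.0268, 0.0942], 'tool_rot': [3.1406, 0.0061, 3.0805], 'force': [1.8749, -0.0974, -0.1611], 'grip_width': 0.0414, 'finger_force': 30.5799, 'qpos': [-0.1032, 0.6225, -0.0527, 1.7022, 0.0427, 0.8119, 1.3345]}
turn 1 x [0.001  0.0061 0.    ] shift 7 x [0.0282 0.0338 0.0006]
washer_mid [([314.7, 193.0], 0.73)] [318.25105327 194.22571053]
bench_pin_hole [([391.7, 212.4], 0.91), ([225.9, 227.9], 0.81), ([319.2, 226.2], 0.66)] [318.25105327 194.22571053]
```

```bash

python3 -m inch '[[0.028,0.0338,0,0,0,0,0.6],[0.028,0.0338,0,0,0,0,0.6],[0.028,0.0338,0,0,0,0,0.6],[0.028,0.0338,0,0,0,0,0.6],[0.028,0.0338,0,0,0,0,0.6]]'
python3 -m inch '[[0.028,0.0338,0,0,0,0,0.6],[0.028,0.0338,0,0,0,0,0.6],[0,0,0,0,0,0,0.6],[0,0,0,0,0,0,0.6]]'
python3 -m inch '[[0,0,0.04,0,0,0,0.6],[0,0,0.04,0,0,0,0.6],[0,0,0.02,0,0,0,0.6],[0,0,0,0,0,0,0.6],[0,0,0,0,0,0,0.6]]'
python3 -c "
from h import *
st(); plan([.439,.277,-.034])
"
```

```text
clock: 17.75
position: [0.4861, 0.2048, 0.0887]
tool_rot: [-3.141, -0.001, 3.081]
force: [0.9, 1.9, 0.2]
grip_width: 0.0419
finger_force: 30.6
clock: 18.15
position: [0.4351, 0.2752, 0.0888]
tool_rot: [-3.141, -0.001, 3.083]
force: [0.6, -0.2, -0.6]
grip_width: 0.0419
finger_force: 30.6
clock: 18.65
position: [0.4365, 0.2738, -0.0105]
tool_rot: [-3.141, -0.0, 3.079]
force: [-1.1, -0.2, -0.1]
grip_width: 0.0418
finger_force: 30.7
{'clock': 18.65, 'position': [0.4365, 0.2738, -0.0105], 'tool_rot': [-3.1408, -0.0003, 3.0794], 'force': [-1.0812, -0.1629, -0.144], 'grip_width': 0.0418, 'finger_force': 30.6849, 'qpos': [-0.6379, 0.668, -0.051, 2.0191, 0.0723, 0.4569, 0.7657]}
turn 1 x [-0.0008 -0.0003  0.    ] shift 1 x [-0.0023  0.0033  0.0235]
```

```bash

python3 -m inch '[[-0.002,0.002,0.012,0,0,0,0.6],[0,0,0.007,0,0,0,0.6],[0,0,0.003,0,0,0,0.6],[0,0,0,0,0,0,0.6]]'
python3 -c "
from h import *
st()"
```

```text
clock: 19.05
position: [0.4379, 0.2765, -0.033]
tool_rot: [-3.141, -0.0, 3.081]
force: [0.4, -0.4, -0.3]
grip_width: 0.0418
finger_force: 30.7
{'clock': 19.05, 'position': [0.4379, 0.2765, -0.033], 'tool_rot': [-3.1412, -0.0004, 3.0807], 'force': [0.3675, -0.4146, -0.2558], 'grip_width': 0.0418, 'finger_force': 30.708, 'qpos': [-0.6428, 0.713, -0.0472, 2.0155, 0.0766, 0.4153, 0.7613]}
```

```bash

python3 -m inch '[[0,0,0.002,0,0,0,0.6],[0,0,0,0,0,0,0.3],[0,0,0,0,0,0,0.2],[0,0,0,0,0,0,0.2],[0,0,-0.02,0,0,0,0.1]]'
python3 -m inch '[[0,0,-0.04,0,0,0,0.1],[0,0,-0.04,0,0,0,0.1],[0,0,-0.03,0,0,0,0.1],[0,0,0,0,0,0,0.1],[0,0,0,0,0,0,0.1]]'
python3 -c "
from h import *
np.set_printoptions(precision=4,suppress=True)
snap('side')
for l in('washer_mid','nut_mid'): print(l,[(onz('side',d['xy'],.01),round(d['score'],2)) for d in landmark_of(l,'side')[:3]])
snap('top')
for l,z in(('bench_pin_hole',.033),('cross_pin',.06),('bench_pin_mid',.024)): print(l,[(onz('top',d['xy'],z),round(d['score'],2)) for d in landmark_of(l,'top')[:3]])
for d in outline_of('bench_pin_mid','top'):
    ys,xs=np.nonzero(d['region']); P=np.array([onz('top',(x,y),.033)[:2] for x,y in zip(xs,ys)],np.float32)*1000
    print(cv2.minAreaRect(P))
st(); plan([.583,.029,.08])
"
```

```text
clock: 19.55
position: [0.437, 0.276, -0.0159]
tool_rot: [-3.14, -0.002, 3.081]
force: [-0.6, 0.8, 0.4]
grip_width: 0.077
finger_force: 0.0
clock: 20.05
position: [0.4384, 0.2768, 0.0958]
tool_rot: [3.141, 0.001, 3.081]
force: [0.0, 0.7, -0.3]
grip_width: 0.0767
finger_force: 0.0
washer_mid [(array([0.4434, 0.2761, 0.01  ]), 0.57)]
nut_mid []
bench_pin_hole [(array([0.6157, 0.0248, 0.033 ]), 0.82), (array([ 0.5156, -0.1095,  0.033 ]), 0.68), (array([0.491 , 0.2805, 0.033 ]), 0.64)]
cross_pin [(array([0.6141, 0.0271, 0.06  ]), 0.52)]
bench_pin_mid [(array([ 0.5306, -0.0883,  0.024 ]), 0.9), (array([0.7836, 0.1447, 0.024 ]), 0.83), (array([0.5806, 0.0284, 0.024 ]), 0.69)]
((579.6144409179688, 30.58319854736328), (51.92556381225586, 134.4260711669922), 86.72413635253906)
((779.6062622070312, 135.43154907226562), (40.61408233642578, 93.3802490234375), 13.49854564666748)
((530.34619140625, -91.56101989746094), (92.81268310546875, 39.23169708251953), 54.29730224609375)
{'clock': 20.45, 'position': [0.4379, 0.2765, 0.0948], 'tool_rot': [-3.141, -0.0007, 3.0808], 'force': [0.278, 0.3329, -0.0746], 'grip_width': 0.0769, 'finger_force': 0.0, 'qpos': [-0.6275, 0.4879, -0.0665, 1.9652, 0.0489, 0.6909, 0.786]}
turn 1 x [-0.0006 -0.0007  0.    ] shift 7 x [-0.0228 -0.034   0.0021]
```

```bash

python3 -m inch '[[-0.0228,-0.034,0.002,0,0,0,0.1],[-0.0228,-0.034,0.002,0,0,0,0.1],[-0.0228,-0.034,0.002,0,0,0,0.1],[-0.0228,-0.034,0.002,0,0,0,0.1],[-0.0228,-0.034,0.002,0,0,0,0.1]]'
python3 -m inch '[[-0.0228,-0.034,0.002,0,0,0,0.1],[-0.0228,-0.034,0.002,0,0,0,0.1],[0,0,0,0,0,0,0.1],[0,0,0,0,0,0,0.1]]'
python3 -c "
from h import *
st(); plan([.583,.0293,-.025])
"
```

```text
clock: 20.95
position: [0.5421, 0.0985, 0.085]
tool_rot: [-3.142, -0.0, 3.081]
force: [0.6, 0.6, 0.0]
grip_width: 0.0768
finger_force: 0.0
clock: 21.35
position: [0.5828, 0.0285, 0.0808]
tool_rot: [-3.141, -0.001, 3.079]
force: [-1.2, 0.4, 0.2]
grip_width: 0.0771
finger_force: 0.0
{'clock': 21.35, 'position': [0.5828, 0.0285, 0.0808], 'tool_rot': [-3.1415, -0.0008, 3.0789], 'force': [-1.196, 0.4215, 0.2023], 'grip_width': 0.0771, 'finger_force': 0.0, 'qpos': [-0.1122, 0.5946, -0.0542, 1.8037, 0.0447, 0.7452, 1.3181]}
turn 1 x [-0.0001 -0.0008  0.    ] shift 3 x [-0.      0.0003  0.0353]
```

```bash

python3 -m inch '[[0,0,0.035,0,0,0,0.1],[0,0,0.035,0,0,0,0.1],[0,0,0.025,0,0,0,0.1],[0,0,0.01,0,0,0,0.1],[0,0,0,0,0,0,0.2]]'
python3 -m inch '[[0,0,0,0,0,0,0.3],[0,0,0,0,0,0,0.4],[0,0,0,0,0,0,0.5],[0,0,0,0,0,0,0.5],[0,0,0,0,0,0,0.5]]' 40
python3 -c "
from h import *
st()"
```

```text
clock: 21.85
position: [0.582, 0.0303, -0.0245]
tool_rot: [-3.142, -0.002, 3.082]
force: [0.1, 0.4, 0.4]
grip_width: 0.0687
finger_force: 0.0
clock: 22.35
position: [0.5838, 0.0297, -0.0221]
tool_rot: [3.141, 0.002, 3.081]
force: [-3.2, 1.4, 11.1]
grip_width: 0.0493
finger_force: 40.9
{'clock': 22.35, 'position': [0.5838, 0.0297, -0.0221], 'tool_rot': [3.141, 0.0021, 3.0808], 'force': [-3.178, 1.3916, 11.07], 'grip_width': 0.0493, 'finger_force': 40.9153, 'qpos': [-0.1191, 0.7549, -0.0472, 1.8408, 0.0621, 0.5452, 1.3034]}
```

```bash

python3 -m inch '[[0,0,-0.003,0,0,0,0.5],[0,0,-0.005,0,0,0,0.5],[0,0,-0.008,0,0,0,0.5],[0,0,0,0,0,0,0.5]]'
python3 -c "
from h import *
st(); plan([.583,.0297,.06],3.081)"
```

```text
clock: 22.75
position: [0.5837, 0.0294, -0.0063]
tool_rot: [3.141, 0.002, 3.081]
force: [0.4, -0.6, -1.5]
grip_width: 0.049
finger_force: 42.1
{'clock': 22.75, 'position': [0.5837, 0.0294, -0.0063], 'tool_rot': [3.1413, 0.0018, 3.0806], 'force': [0.359, -0.607, -1.4613], 'grip_width': 0.049, 'finger_force': 42.1458, 'qpos': [-0.1178, 0.7286, -0.0485, 1.8382, 0.0598, 0.5743, 1.3056]}
turn 1 x [ 0.0002  0.0018 -0.0004] shift 2 x [ 0.0004  0.0001 -0.0331]
```

```bash

python3 -m inch '[[0,0,-0.015,0,0,0,0.5],[0,0,-0.015,0,0,0,0.5],[0,0,-0.015,0,0,0,0.5],[0,0,-0.015,0,0,0,0.5],[0,0,-0.015,0,0,0,0.5]]'
python3 -m inch '[[0,0,0,0,0,0,0.5],[0,0,0,0,0,0,0.5]]'
python3 -c "
from h import *
np.set_printoptions(precision=4,suppress=True)
st()
snap('side')
print(proj('side',[.581,.03,.113]),[(np.round(d['xy'],1).tolist(),round(d['score'],2)) for d in landmark_of('bench_pin_mid','side')[:4]])
for l in('mount','cross_pin'): print(l,[(np.round(d['xy'],1).tolist(),round(d['score'],2)) for d in landmark_of(l,'side')[:3]])
snap('top')
for d in outline_of('mat','top')[:2]:
    ys,xs=np.nonzero(d['region']); P=np.array([onz('top',(x,y),.004)[:2] for x,y in zip(xs,ys)],np.float32)*1000
    print(d['score'],cv2.minAreaRect(P))
plan([.446,-.272,.065],3.2)
"
```

```text
clock: 23.25
position: [0.5831, 0.0293, 0.069]
tool_rot: [3.142, 0.001, 3.081]
force: [-0.3, -0.7, -1.4]
grip_width: 0.0493
finger_force: 42.1
clock: 23.45
position: [0.583, 0.0294, 0.0676]
tool_rot: [3.142, 0.001, 3.081]
force: [-0.6, -0.6, -2.1]
grip_width: 0.0491
finger_force: 42.2
{'clock': 23.45, 'position': [0.583, 0.0294, 0.0676], 'tool_rot': [3.1415, 0.0005, 3.0808], 'force': [-0.6474, -0.6315, -2.0773], 'grip_width': 0.0491, 'finger_force': 42.2046, 'qpos': [-0.1138, 0.6133, -0.0541, 1.8118, 0.0475, 0.7172, 1.3162]}
[330.957  209.5354] [([236.0, 222.0], 0.88), ([377.9, 219.9], 0.7)]
mount [([321.4, 231.7], 0.95)]
cross_pin [([318.0, 216.0], 0.81), ([257.6, 268.1], 0.28)]
0.96 ((445.1407775878906, -269.06024169921875), (173.97589111328125, 120.3868637084961), 2.693542718887329)
turn 1 x [-0.0001 -0.0009 -0.1192] shift 8 x [ 0.0192 -0.0366  0.0002]
```

```bash
python3 -c "
from h import *
plan([.447,-.270,.067])"
```

```text
turn 1 x [-0.0002 -0.0009  0.    ] shift 8 x [ 0.0146 -0.0384 -0.    ]
```

```bash

python3 -m inch '[[0.0146,-0.0384,0,0,0,0,0.5],[0.0146,-0.0384,0,0,0,0,0.5],[0.0146,-0.0384,0,0,0,0,0.5],[0.0146,-0.0384,0,0,0,0,0.5]]'
python3 -m inch '[[0.0146,-0.0384,0,0,0,0,0.5],[0.0146,-0.0384,0,0,0,0,0.5],[0.0146,-0.0384,0,0,0,0,0.5],[0.0146,-0.0384,0,0,0,0,0.5],[0,0,0,0,0,0,0.5]]'
python3 -m inch '[[0,0,0,0,0,0,0.5],[0,0,0.03,0,0,0,0.5],[0,0,0.03,0,0,0,0.5],[0,0,0.015,0,0,0,0.5],[0,0,0,0,0,0,0.5]]'
python3 -c "
from h import *
st(); plan([.447,-.27,-.0315],3.081)"
```

```text
clock: 24.15
position: [0.5144, -0.1216, 0.0671]
tool_rot: [-3.142, -0.0, 3.081]
force: [0.6, -1.1, -1.3]
grip_width: 0.0491
finger_force: 42.2
clock: 24.65
position: [0.4446, -0.2754, 0.0671]
tool_rot: [-3.14, -0.001, 3.074]
force: [0.9, 1.2, -1.4]
grip_width: 0.0487
finger_force: 42.2
clock: 25.15
position: [0.4472, -0.2681, -0.0096]
tool_rot: [3.14, -0.003, 3.083]
force: [-0.4, 0.6, -1.1]
grip_width: 0.0491
finger_force: 42.2
{'clock': 25.15, 'position': [0.4472, -0.2681, -0.0096], 'tool_rot': [3.1398, -0.0029, 3.0829], 'force': [-0.3876, 0.5798, -1.0848], 'grip_width': 0.0491, 'finger_force': 42.1516, 'qpos': [0.4699, 0.6729, -0.0586, 2.0001, 0.0785, 0.474, 1.8662]}
turn 1 x [ 0.0018 -0.0029  0.0019] shift 1 x [ 0.0001 -0.0019  0.0219]
```

```bash

python3 -m inch '[[0,0,0.012,0,0,0,0.5],[0,0,0.007,0,0,0,0.5],[0,0,0,0,0,0,0.5],[0,0,0,0,0,0,0.5]]'
python3 -m inch '[[0,0,0.002,0,0,0,0.5],[0,0,0,0,0,0,0.5],[0,0,0,0,0,0,0.5]]'
```

```text
clock: 25.55
position: [0.4478, -0.2701, -0.0265]
tool_rot: [-3.142, 0.0, 3.081]
force: [0.3, 1.0, -1.4]
grip_width: 0.0487
finger_force: 42.2
clock: 25.85
position: [0.4477, -0.2702, -0.0285]
tool_rot: [-3.141, 0.0, 3.081]
force: [-0.1, 0.5, -0.6]
grip_width: 0.0493
finger_force: 42.2
```

```bash

python3 -m inch '[[0,0,0.002,0,0,0,0.5],[0,0,0,0,0,0,0.5],[0,0,0,0,0,0,0.5]]'
python3 -m inch '[[0,0,0.0015,0,0,0,0.5],[0,0,0,0,0,0,0.5],[0,0,0,0,0,0,0.5]]'
```

```text
clock: 26.15
position: [0.4476, -0.2701, -0.0307]
tool_rot: [3.142, -0.0, 3.081]
force: [0.2, -0.4, -0.9]
grip_width: 0.0489
finger_force: 42.2
clock: 26.45
position: [0.4476, -0.2702, -0.0322]
tool_rot: [3.142, -0.0, 3.081]
force: [0.2, -1.0, -1.5]
grip_width: 0.0492
finger_force: 42.2
```

```bash

python3 -m inch '[[0,0,0.001,0,0,0,0.5],[0,0,0,0,0,0,0.5],[0,0,0,0,0,0,0.5]]'
python3 -m inch '[[0,0,0.001,0,0,0,0.5],[0,0,0,0,0,0,0.5],[0,0,0,0,0,0,0.5]]'
```

```text
clock: 26.75
position: [0.4477, -0.2702, -0.0331]
tool_rot: [-3.141, 0.0, 3.081]
force: [-1.0, 0.5, 4.2]
grip_width: 0.0487
finger_force: 42.7
clock: 27.05
position: [0.4478, -0.2702, -0.0332]
tool_rot: [-3.141, 0.0, 3.081]
force: [-5.6, 3.5, 28.7]
grip_width: 0.0492
finger_force: 45.5
```

Contact at the predicted height, so the board is on the mat. Easing back 1 mm, releasing and retreating.

```bash

python3 -m inch '[[0,0,-0.001,0,0,0,0.5],[0,0,0,0,0,0,0.3],[0,0,0,0,0,0,0.15],[0,0,0,0,0,0,0.1],[0,0,0,0,0,0,0.1]]'
python3 -m inch '[[0,0,-0.01,0,0,0,0.1],[0,0,-0.03,0,0,0,0.1],[0,0,-0.04,0,0,0,0.1],[0,0,-0.05,0,0,0,0.1],[0,0,-0.05,0,0,0,0.1]]'
python3 -m inch '[[0.02,0.04,-0.02,0,0,0,0.1],[0,0.05,0,0,0,0,0.1],[0,0.05,0,0,0,0,0.1],[0,0.05,0,0,0,0,0.1],[0,0,0,0,0,0,0.1]]'
python3 -c "
from h import *
st(); a=snap('top'); b=snap('side')
cv2.imwrite('pics/end.png',np.vstack([cv2.resize(a[120:330,140:480,::-1],(480,296),interpolation=cv2.INTER_CUBIC),cv2.resize(b[:,:,::-1],(480,300),interpolation=cv2.INTER_AREA)]))
"
```

```text
clock: 27.55
position: [0.4476, -0.2701, -0.0333]
tool_rot: [3.142, -0.0, 3.081]
force: [0.3, -0.7, 0.1]
grip_width: 0.0771
finger_force: 0.0
clock: 28.05
position: [0.4471, -0.2699, 0.1493]
tool_rot: [3.141, -0.0, 3.081]
force: [1.1, 0.6, -0.3]
grip_width: 0.0767
finger_force: 0.0
clock: 28.55
position: [0.4397, -0.0734, 0.1678]
tool_rot: [3.14, 0.001, 3.088]
force: [0.2, -2.5, -0.4]
grip_width: 0.0775
finger_force: 0.0
{'clock': 28.55, 'position': [0.4397, -0.0734, 0.1678], 'tool_rot': [3.1401, 0.0012, 3.0884], 'force': [0.203, -2.5432, -0.3694], 'grip_width': 0.0775, 'finger_force': 0.0, 'qpos': [0.1679, 0.2743, -0.161, 2.0714, 0.0587, 0.7988, 1.4895]}
```

View pics/end.png

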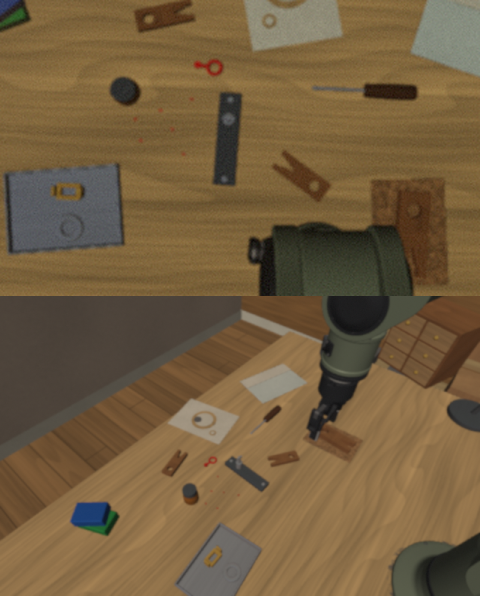

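The final views show the nut and washer flat in the tray, the board centred on the mat, the stud bare and the bystanders unmoved. Handing in.

```bash
python3 -c "
from h import *
print(bot.job_done())"
```

```text
the job is handed in; nothing more can be done
None
```

The job is handed in at about 29 s: wing nut and washer are in the steel tray, the bench pin lies flat on the cork mat, and the jar, graver and wax ring are unmoved in the final pictures.

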